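# Tip the drained loaf tins mouth up

## Robot

A 7-joint arm with a two-finger parallel gripper is mounted at the origin on the work surface. World frame = base frame: x ahead of the robot, y to its left, z up, the work surface at z = 0. Lengths are in m, angles in rad, forces in N, time in s.
With the tool pointing down it reaches from about 0.425 to 0.875 m from the base axis. Payload 9.9 kg.
Tool frame: the origin (TCP) lies between the finger pads; the fingertips stand 14 mm ahead of it and the grasp point (between the pads) lies 5 mm behind it; z points along the fingers, y is the line along which they close (so a half turn about z gives the same grasp; the last joint's range is limited). The gripper opens to 85 mm and grips with 20 to 120 N. Pads are 22 mm wide; open, the fingers measure 114 mm over their backs; the gripper's body (76 mm by 85 mm) begins 54 mm behind the grasp point. The pads swing forward as they close: fully open they stand 13 mm farther back than shut.
Start: joints at [1.251, 0.576, 0.025, 1.437, -0.015, 1.129, -0.057], TCP at [0.158, -0.656, 0.245] pointing down, gripper open.
Joint ranges: [-2.76, 2.76], [-0.34, 2.15], [-1.52, 1.57], [0.19, 2.46], [-1.09, 4.23], [0.17, 1.99], [-2.82, 2.82]. Speed limits (rad/s): [2.22, 2.22, 3.01, 3.01, 3.14, 3.14, 3.14].

## Interface

Orientations are given as [roll, pitch, yaw] about the fixed x, y, z axes, in that order (R = Rz(yaw) Ry(pitch) Rx(roll)).
In Python, from cell import read_state, camera, sign_off gives the robot as it stands. The module is installed in compiled form; this text tells all that it offers.
- The arm moves only by the shell command python3 -m creep 'ROWS' [OPENING] [FORCE]. ROWS is JSON, a list of rows, each a list of 4 numbers: the shift along the world's x, y, z normalised to -1 to 1, where 1 is 300 mm, then the turn about the world's z normalised to -1 to 1, where 1 is 1.5 rad. In form: [[x, y, z, spin], ...]. A call has exactly 8 rows; each row shifts and turns the commanded pose from where the row before left it; what a row does not reach is not made up. A row lasts 1/8 s, in which the tool goes at most 62.5 mm and 10.7 degrees, less where a joint would pass 70% of its speed; a pose out of reach is approached as far as the arm can. A call with a number of a shift or a turn outside -1 to 1 is refused whole. A call with a gripper value outside its range is refused whole. OPENING is the closure, from -1 (fully open) to 1 (shut), set as the call begins (- or left out, the last holds). The fingers move at their own pace and stop on an object; FORCE is the grip in N (left out, the last holds). Time passes only in rows, so rows that do not move let the fingers close, or fill a call up. It gives the time, the measured TCP pose, the force, the opening and the grip force at its end, in the units of the state.
- read_state(): the state, without advancing time (a new reading comes with each control period).
- camera(name): name is "scene" or "top" or "wrist"; returns a dict with "frame" (420x560x3 uint8, red, green, blue), "camera_matrix" (3x3 intrinsics, pixels), "R" (3x3) and "t" (3): a world point X has camera coordinates R X + t. Camera axes: x right, y down, z forward; pixel columns grow to the right and rows downward; lengths in m; the calibration is good to about 2 mm. A picture is of the moment at which its call begins. There is no depth.
- sign_off(): hands the job in; it is judged then, once.
The state is a dict: "t": time; "q": joint angles; "qd": joint speeds; "tau": joint torques, N m; "eef_pos": TCP position; "tool_rot": TCP orientation; "ft_force": force on the tool from outside, world axes, zero at the start; "torque": the same for the moment, N m; "width": finger opening in m; "grasp_force": force on a finger pad.
Only numpy, scipy, OpenCV 4.12 (cv2) and the standard library are available. Lean on these libraries where they do the work, as an engineer would, in place of code of your own. Each camera call takes 0.05 s, during which the arm holds its last target. There are 200 camera calls.

## Task

The two washed loaf tins were left standing on end on the baking mat to drain. Push each one over with your fingers, without lifting or dragging it, so that it comes to lie flat on its bottom with its open mouth up, ready to be filled, next to the spot where it stood. Either may go first; leave everything else on the table as it is.

Things in the scene. Friction and masses are not known exactly. Their poses are not given: they have to be found in the camera images.
- large_tin: Dark grey straight-walled loaf tin, 200 mm long, 100 wide, 80 deep, walls 3, about 0.5 kg, loose. Starts standing on a 100 x 80 mm end on the mat, 200 mm tall. Origin: centre of the face it stands on. Axes at the start: z up along its length; -x out of its open mouth (40 mm to mouth plane), +x out of its closed bottom (40 mm to it); y across. Lying mouth up, its x axis points down
- large_tin_heel (a point): Middle of the large tin's heel edge: the lower edge on its closed-bottom side, 40 mm along the tin's +x from its origin. Pushed along +x near the top, the tin tips about this edge, passes balance at roughly 15 to 20 degrees and falls by itself on its bottom, mouth up, covering the 200 mm beyond the edge
- large_tin_rim (a point): Middle of the large tin's upper edge on the mouth side (rim of its upper end wall), 200 mm above the mat at the start; it rises about 15 mm as the tin tips. At the start the open mouth looks towards the robot (-x) within about 40 degrees either way; it cannot be seen from above
- small_tin: Bright silver straight-walled loaf tin, 160 mm long, 90 wide, 70 deep, walls 3, about 0.35 kg, loose. Starts standing on a 90 x 70 mm end on the mat, 160 mm tall. Origin: centre of the face it stands on. Axes at the start: z up along its length; -x out of its open mouth (35 mm to mouth plane), +x out of its closed bottom (35 mm to it); y across. Lying mouth up, its x axis points down
- small_tin_heel (a point): Middle of the small tin's heel edge: the lower edge on its closed-bottom side, 35 mm along the tin's +x from its origin. Pushed along +x near the top, the tin tips about this edge, passes balance at roughly 15 to 20 degrees and falls by itself on its bottom, mouth up, covering the 160 mm beyond the edge
- small_tin_rim (a point): Middle of the small tin's upper edge on the mouth side (rim of its upper end wall), 160 mm above the mat at the start; it rises about 15 mm as the tin tips. At the start the open mouth looks towards the robot (-x) within about 40 degrees either way; it cannot be seen from above
- mat: Terracotta-coloured silicone baking mat, 600 x 880 x 2 mm, fixed to the table; origin at the centre of its underside, x along its 600 mm side, z up
- bottle: Blue water bottle, 66 mm diameter, 200 mm tall, upright on the mat between the tins; bystander. Origin: centre of its underside
- cutter: Yellow plastic ring cutter, 60 mm diameter, 30 mm high, on the mat on the robot's side of the bottle; bystander. Origin: centre of its underside
- jar: Amber glass jar with white cap, 80 mm diameter, 110 mm tall, near the left or right edge of the mat; bystander. Origin: centre of its underside
- bowl: Small white bowl, 80 mm diameter, 45 mm high, on the far side of the mat; bystander. Origin: centre of its underside
- mug: Blue mug, 80 mm diameter, 90 mm tall, handle towards its +y, near the left or right edge of the mat; bystander. Origin: centre of its underside
- brush: Pastry brush, 200 mm long, lying across the mat in front of the left tin, on the robot's side; bystander. Origin: middle of its length on its underside, x along it, handle to -x
- spatula: Spatula, 240 mm long, lying across the mat in front of the right tin, on the robot's side; bystander. Origin: middle of its length on its underside, x along it, handle to -x
Mind the look-alikes: they are no part of the job. What is shaped like the small_tin but green or pink is not meant.

How it is judged:
At the end, for the whole second after the job is handed in: Both tins lie at rest flat on their bottoms, mouth up (within about 0.1 rad), heel edge down on the mat and within 80 mm of where that edge was at the start (angle between each of large_tin, small_tin's own x axis and vertical above 3.04 rad and height (world z) of each of large_tin_heel, small_tin_heel below 0.012 m and distance of each of large_tin_heel, small_tin_heel from where it was at the start of the episode below 0.08 m and linear speed of each of large_tin, small_tin below 0.02 m/s and angular speed of each of large_tin, small_tin below 0.1 rad/s); the robot touches nothing.
It fails at once if a tin is lifted: its heel edge (the lower edge on its bottom side, about which it tips) rises over 35 mm above the table (height (world z) of any of large_tin_heel, small_tin_heel above 0.035 m).
It fails at once if a tin is dragged or carried: its heel edge gets over 80 mm from where it was at the start (distance of any of large_tin_heel, small_tin_heel from where it was at the start of the episode above 0.08 m).
It fails at once if the bottle, cutter, brush or spatula is moved over 30 mm or knocked over (distance of any of bottle, cutter, brush, spatula from where it was at the start of the episode above 0.03 m or angle between any of bottle, cutter's own z axis and vertical above 0.5 rad).
It fails at once if the jar, bowl or mug is moved over 30 mm or knocked over (distance of any of jar, bowl, mug from where it was at the start of the episode above 0.03 m or angle between any of jar, bowl, mug's own z axis and vertical above 0.5 rad).
It also fails if it takes over 38 s, if anything falls off the work surface, if the arm or the gripper's body presses on something with over 40 N, if the wrist force passes 120 N, or if a joint passes its speed limit or range.

## Working session

There is one attempt and no reset: what is moved stays moved. The work goes in short steps, Python scripts to look and compute and a shell command to move; the robot and the scene stay as the last step left them, time stands still between calls to the robot, and variables do not carry over. Pictures are saved under pics/ and viewed, at most 10 in all, crops included, and the job is handed in when it is done.

```bash
mkdir -p pics; python3 - <<'E'
from cell import *
import cv2,numpy as np,pickle
d={}
for n in("top","scene"):
    c=camera(n);d[n]=c;cv2.imwrite(f"pics/{n}0.png",c["frame"][:,:,::-1]);print(n,c["camera_matrix"].round(1).tolist(),(-c["R"].T@c["t"]).round(3),c["R"].round(2).tolist())
pickle.dump(d,open("d.pkl","wb"))
s=read_state();print(s["t"],s["eef_pos"],s["tool_rot"],s["width"])
E
```

```text
top [[380.7, 0.0, 283.0], [0.0, 380.7, 209.8], [0.0, 0.0, 1.0]] [0.484 0.017 1.137] [[0.01, -1.0, 0.01], [-1.0, -0.01, -0.07], [0.07, -0.01, -1.0]]
scene [[509.7, 0.0, 280.8], [0.0, 509.7, 208.1], [0.0, 0.0, 1.0]] [0.324 0.736 1.197] [[-0.94, -0.34, 0.02], [-0.28, 0.77, -0.58], [0.18, -0.55, -0.82]]
0.1 [ 0.15760393 -0.65592019  0.24451318] [-3.14004910e+00  9.19954829e-05  2.35828460e-01] 0.0854561075607413
```

View pics/top0.png

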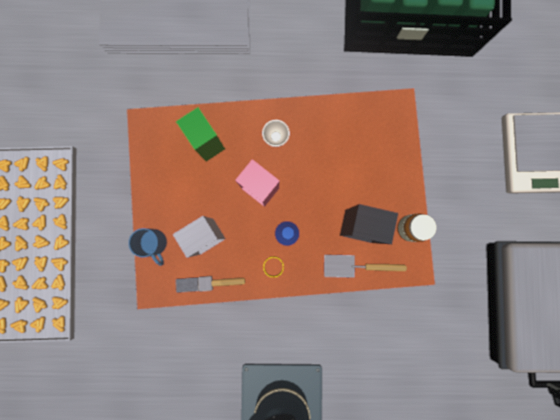

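View pics/scene0.png

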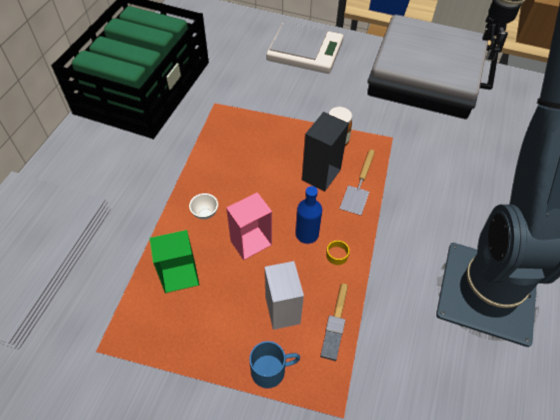

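The top view has the silver tin at about (198,237), the dark tin at about (370,224), the bottle at (287,233), the jar at (417,228) and the mug at (148,243). The brush lies at (210,284) and the spatula at (365,266). Next I'll enlarge the tins.

```bash
python3 - <<'E'
import cv2,numpy as np
t=cv2.imread("pics/top0.png")
f=lambda a,x,y,w,h,g=1:np.clip(cv2.resize(a[y:y+h,x:x+w],None,fx=5,fy=5,interpolation=cv2.INTER_CUBIC).astype(float)*g,0,255).astype(np.uint8)
cv2.imwrite("pics/ctop.png",np.hstack([f(t,165,205,75,60),f(t,330,195,80,60,2.5)]))
s=cv2.imread("pics/scene0.png")
cv2.imwrite("pics/csc.png",np.hstack([f(s,250,250,70,85),f(s,290,105,70,85,2.5)]))
E
```

```text
(no output)
```

View pics/ctop.png

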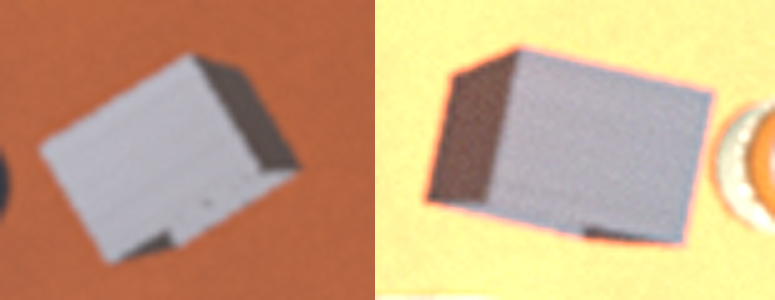

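View pics/csc.png

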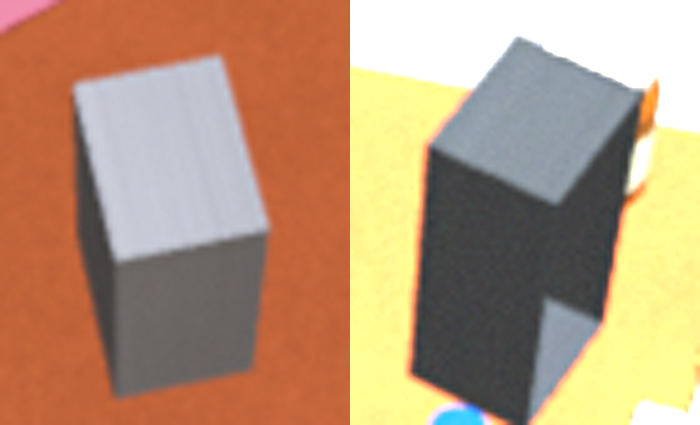

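The silver tin's top-face corners (top image) are about (203.4,216), (173,234.6), (186.6,257.6) and (216.6,239), and its mouth edge is the lower one. The dark tin's are (359,204.6), (397.6,213.4), (392,243.6) and (352.6,235.6), with its mouth edge also the lower one.

```bash
cat > h.py <<'E'
import pickle,numpy as np
d=pickle.load(open("d.pkl","rb"))
def ray(n,uv,z):
    c=d[n];C=-c["R"].T@c["t"];v=c["R"].T@np.linalg.inv(c["camera_matrix"])@[*uv,1.];return C+v*(z-C[2])/v[2]
E
python3 - <<'E'
from h import *
# corners: far-left, far-right, near(mouth)-right, near-left for each in top image, + same for scene
T={"small":(.162,[(173,234.6),(203.4,216),(216.6,239),(186.6,257.6)],
   [(250+118/5,250+262/5),(250+75/5,250+85/5),(250+220/5,250+57/5),(250+268/5,250+230/5)]),
 "large":(.202,[(359,204.6),(397.6,213.4),(392,243.6),(352.6,235.6)],
   [(290+80/5,105+147/5),(290+168/5,105+38/5),(290+290/5,105+92/5),(290+206/5,105+204/5)])}
for k,(z,a,b) in T.items():
  for n,p in(("top",a),("scene",b)):
    P=np.array([ray(n,u,z) for u in p])[:,:2]
    L=np.linalg.norm(np.roll(P,-1,0)-P,axis=1)
    ax=(P[0]+P[1]-P[2]-P[3]); ax/=np.linalg.norm(ax)
    print(k,n,"c",P.mean(0).round(3),"sides",L.round(3),"rim",((P[2]+P[3])/2).round(3),"yaw",np.arctan2(ax[1],ax[0]).round(3),P.round(3).tolist())
for k,uv,z in(("bottle",(287,233),.2),("jar",(421,227),.11),("mug",(150,241),.09),("pink",(258,182),.16),("bowl",(276,133),.045),("cutter",(273,268),.03)): print(k,ray("top",uv,z).round(3))
E
```

```text
small top c [0.482 0.228] sides [0.09  0.068 0.089 0.068] rim [0.453 0.21 ] yaw 0.552 [[0.486, 0.284], [0.535, 0.208], [0.477, 0.173], [0.429, 0.248]]
small scene c [0.479 0.231] sides [0.09  0.069 0.089 0.068] rim [0.45  0.212] yaw 0.572 [[0.483, 0.287], [0.532, 0.211], [0.474, 0.175], [0.426, 0.25]]
large top c [ 0.518 -0.222] sides [0.098 0.076 0.099 0.078] rim [ 0.48  -0.215] yaw -0.198 [[0.566, -0.182], [0.546, -0.278], [0.471, -0.263], [0.49, -0.166]]
large scene c [ 0.515 -0.219] sides [0.097 0.076 0.096 0.076] rim [ 0.478 -0.211] yaw -0.212 [[0.562, -0.18], [0.542, -0.274], [0.468, -0.258], [0.488, -0.164]]
bottle [ 0.494 -0.005  0.2  ]
jar [ 0.516 -0.37   0.11 ]
mug [0.468 0.366 0.09 ]
pink [0.625 0.07  0.16 ]
bowl [0.786 0.027 0.045]
cutter [0.394 0.03  0.03 ]
```

Both views agree to about 4 mm, and the side lengths match the given sizes. The small tin's rim is at (0.452, 0.211) with yaw 0.56. The large tin's is at (0.479, -0.213) with yaw -0.20. I'll do the large tin first, starting from a point 50 mm in front of its mouth.

```bash
python3 -m creep '[[0,0,0.2,0],[0.06,0.1,0,-0.04],[0.1,0.17,0,-0.05],[0.1,0.17,0,-0.05],[0.1,0.17,0,-0.05],[0.1,0.17,0,-0.05],[0.1,0.17,0,-0.05],[0.1,0.17,0,0]]' 1
```

```text
t: 1.1
eef_pos: [0.3563, -0.3185, 0.3052]
tool_rot: [-3.142, 0.0, -0.2]
ft_force: [1.4, -0.4, -0.0]
width: 0.0001
grasp_force: 0.0
```

```bash
python3 -m creep '[[0.08,0.128,0,0],[0.08,0.128,0,0],[0.08,0.128,0,0],[0,0,0,0],[0,0,-0.13,0],[0,0,-0.13,0],[0,0,-0.123,0],[0,0,0,0]]' && python3 - <<'E'
from cell import *
import cv2
cv2.imwrite("pics/a.png",cv2.resize(camera("scene")["frame"][40:340,120:520,::-1],None,fx=2,fy=2))
E
```

```text
t: 2.1
eef_pos: [0.4257, -0.2053, 0.1885]
tool_rot: [-3.141, 0.005, -0.2]
ft_force: [0.8, 0.2, 0.4]
width: -0.0001
grasp_force: 0.0
```

View pics/a.png

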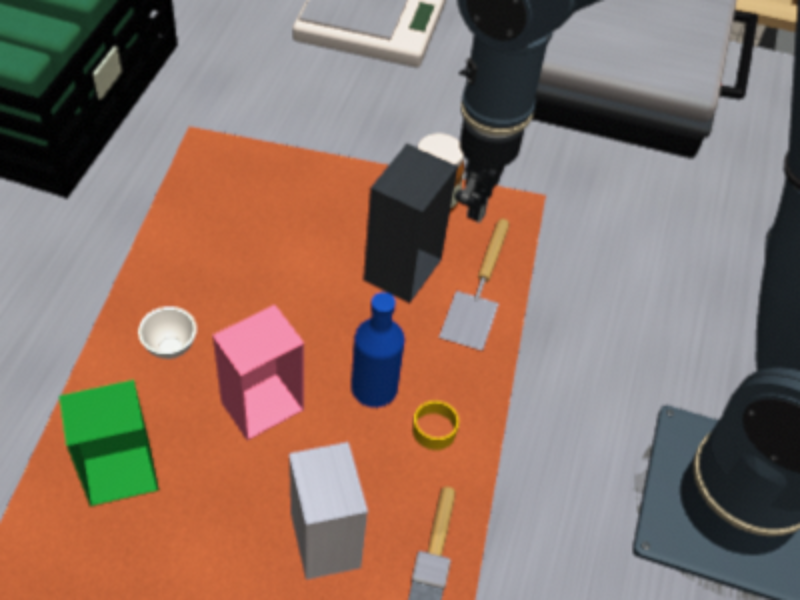

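The picture shows the closed fingers at about (475,200), in front of the dark tin's mouth, with nothing moved. Pushing now.

```bash
python3 -m creep '[[0.07,-0.014,0,0],[0.06,-0.012,0,0],[0.04,-0.008,0,0],[0.04,-0.008,0,0],[0.04,-0.008,0,0],[0.04,-0.008,0,0],[0.04,-0.008,0,0],[0.04,-0.008,0,0]]'
```

```text
t: 3.15
eef_pos: [0.5395, -0.2275, 0.1903]
tool_rot: [-3.142, 0.0, -0.199]
ft_force: [-0.2, -0.2, -0.6]
width: -0.0002
grasp_force: 0.0
```

```bash
python3 -m creep '[[0.04,-0.008,0,0],[0.04,-0.008,0,0],[0,0,0,0],[0,0,0,0],[0,0,0,0],[0,0,0,0],[0,0,0,0],[0,0,0,0]]' && python3 - <<'E'
from cell import *
import cv2
cv2.imwrite("pics/b.png",cv2.resize(camera("scene")["frame"][40:340,120:520,::-1],None,fx=2,fy=2))
E
```

```text
t: 4.15
eef_pos: [0.5626, -0.2321, 0.1904]
tool_rot: [-3.142, 0.0, -0.199]
ft_force: [0.5, -0.5, 1.2]
width: -0.0003
grasp_force: 0.0
```

View pics/b.png

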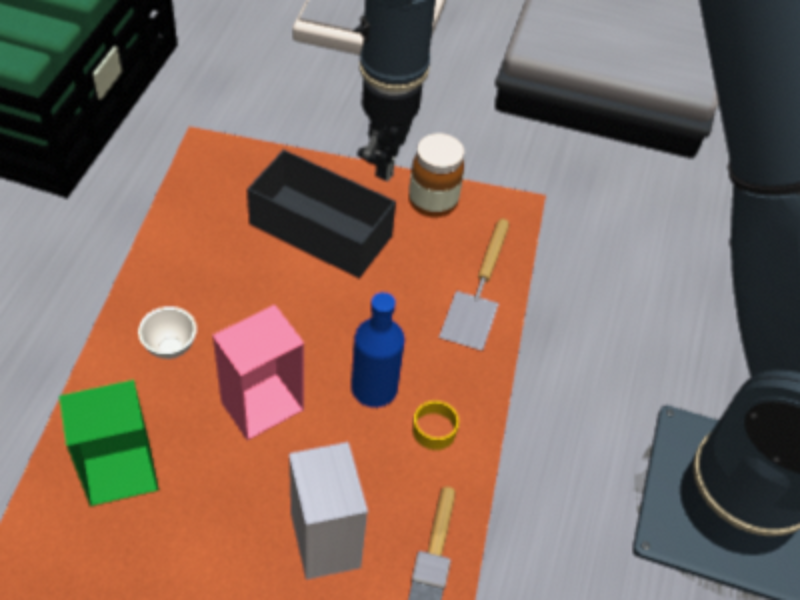

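The large tin lies flat with its mouth up at about (320,212), and everything else is unmoved. Next I raise the tool and cross to the small tin, clear above the bottle.

```bash
python3 -m creep '[[0,0,0.13,0],[0,0,0.14,0],[0,0,0.13,0],[-0.04,0.12,0,0.04],[-0.05,0.14,0,0.05],[-0.05,0.14,0,0.05],[-0.05,0.14,0,0.05],[-0.05,0.14,0,0.05]]' && python3 -m creep '[[-0.05,0.14,0,0.05],[-0.05,0.14,0,0.05],[-0.05,0.14,0,0.05],[-0.05,0.14,0,0.05],[-0.06,0.12,0,0.05],[-0.03,0,0,0.02],[0,0,0,0],[0,0,0,0]]'
```

```text
t: 5.2
eef_pos: [0.4901, -0.0268, 0.3106]
tool_rot: [3.142, -0.0, 0.163]
ft_force: [0.6, 1.1, -0.2]
width: 0.0002
grasp_force: 0.0
t: 6.2
eef_pos: [0.4043, 0.1748, 0.3104]
tool_rot: [3.141, -0.0, 0.563]
ft_force: [-0.4, 0.5, -0.9]
width: -0.0001
grasp_force: 0.0
```

```bash
python3 -m creep '[[0,0.02,-0.13,0],[0,0,-0.14,0],[0,0,-0.14,0],[0,0,-0.125,0],[0,0,0,0],[0,0,0,0],[0,0,0,0],[0,0,0,0]]' && python3 - <<'E'
from cell import *
import cv2
cv2.imwrite("pics/c.png",cv2.resize(camera("scene")["frame"][120:420,120:520,::-1],None,fx=2,fy=2))
E
```

```text
t: 7.2
eef_pos: [0.4043, 0.1821, 0.1509]
tool_rot: [3.141, -0.002, 0.565]
ft_force: [-0.8, -0.2, 0.6]
width: -0.0001
grasp_force: 0.0
```

View pics/c.png

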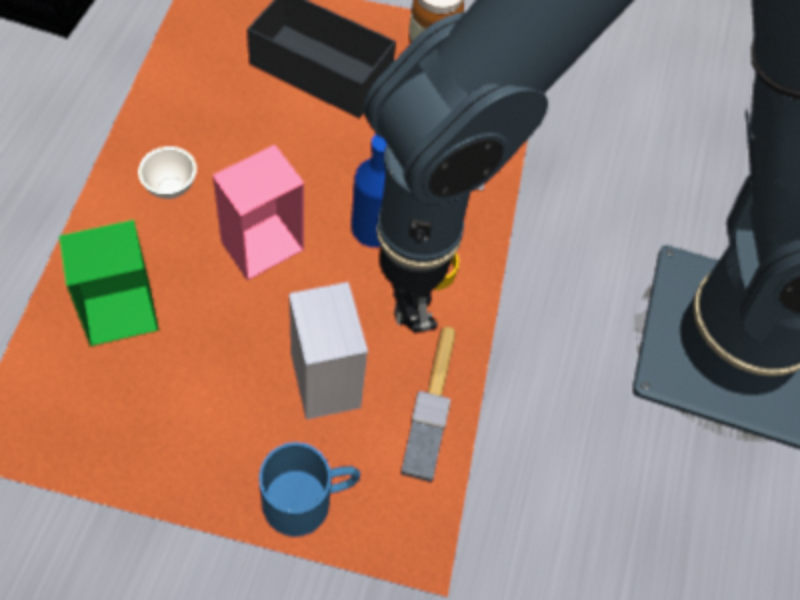

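The fingers are at about (415,320), in front of the silver tin's mouth. The bottle, brush and mug are unmoved. Pushing along yaw 0.56.

```bash
python3 -m creep '[[0.06,0.037,0,0],[0.05,0.031,0,0],[0.034,0.021,0,0],[0.034,0.021,0,0],[0.034,0.021,0,0],[0.034,0.021,0,0],[0.034,0.021,0,0],[0.034,0.021,0,0]]' && python3 -m creep '[[0.034,0.021,0,0],[0.02,0.0125,0,0],[0,0,0,0],[0,0,0,0],[0,0,0,0],[0,0,0,0],[0,0,0,0],[0,0,0,0]]' && python3 - <<'E'
from cell import *
import cv2
cv2.imwrite("pics/e.png",cv2.resize(camera("scene")["frame"][120:420,120:520,::-1],None,fx=2,fy=2))
E
```

```text
t: 8.25
eef_pos: [0.4986, 0.2405, 0.1498]
tool_rot: [-3.142, 0.0, 0.566]
ft_force: [-0.4, -0.5, 0.3]
width: -0.0
grasp_force: 0.0
t: 9.25
eef_pos: [0.5141, 0.2501, 0.1499]
tool_rot: [3.142, -0.0, 0.566]
ft_force: [0.4, -0.5, -0.5]
width: -0.0001
grasp_force: 0.0
```

View pics/e.png

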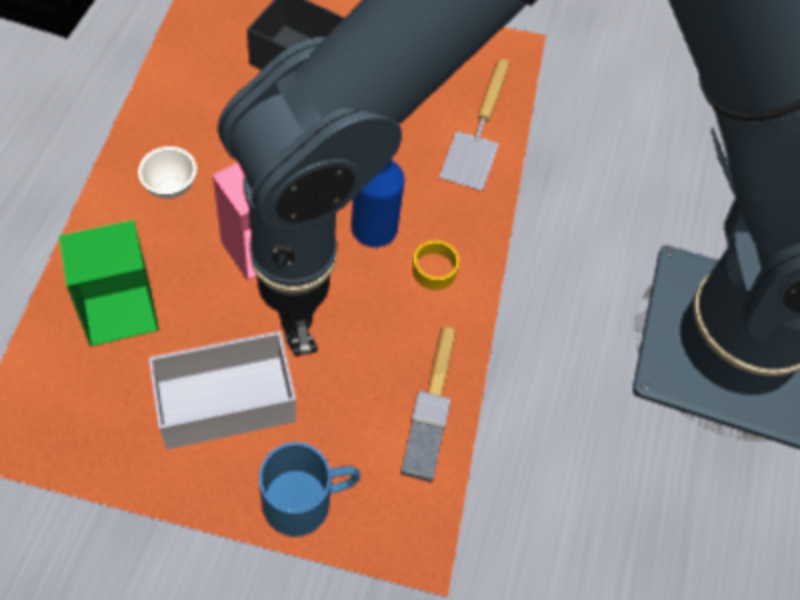

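The silver tin lies flat with its mouth up at about (225,390), and the mug and brush are untouched. I'll raise the tool clear and hand the job in.

```bash
python3 -m creep '[[0,0,0.1,0],[0,0,0.1,0],[0,0,0.1,0],[0,0,0,0],[0,0,0,0],[0,0,0,0],[0,0,0,0],[0,0,0,0]]' && python3 -c "
from cell import *
print(sign_off())"
```

```text
t: 10.3
eef_pos: [0.5139, 0.2501, 0.2395]
tool_rot: [-3.141, 0.001, 0.566]
ft_force: [-0.1, -0.5, 0.9]
width: -0.0002
grasp_force: 0.0
the job is handed in; nothing more can be done
None
```

Both tins were pushed over and lie flat with their mouths up, nothing else looked moved in the camera views, and I handed the job in at about 10 s of the 38 s allowed (the hand-in returned no verdict).

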